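# Hook a guide rail on its stud and swing it home on a pastry board

### The arm

A 6-joint arm with a two-finger parallel gripper is mounted at the origin on the work surface; the furniture and walls round the work are solid. World frame = base frame: x ahead of the robot, y to its left, z up, the work surface at z = 0. Lengths are in mm, angles in degrees, forces in N, time in s.
With the tool pointing down it reaches from about 275 to 825 mm from the base axis. Payload 5.2 kg.
Tool frame: the origin (TCP) lies at the very end of the fingers, on their centre line; the grasp point (between the pads) lies 19 mm behind it; z points along the fingers, y is the line along which they close (so a half turn about z gives the same grasp; the last joint's range is limited). The gripper opens to 93 mm and grips with 3 to 60 N. Pads are 15 mm wide; open, the fingers measure 128 mm over their backs; the gripper's body (75 mm by 188 mm) begins 65 mm behind the grasp point.
Start: joints at [-85.76, 14.817, 87.949, -0, 77.235, -11.62], TCP at [150.324, -529.063, 218.653] pointing down, gripper open.
Joint ranges: [-179.93, 179.93], [-52.35, 119.4], [10.71, 147.94], [-69.91, 249.91], [12.55, 155.21], [-178.61, 178.61]. Speed limits (degrees/s): [147.25, 147.25, 180, 180, 180, 180].

### API

Orientations are given as [roll, pitch, yaw] about the fixed x, y, z axes, in that order (R = Rz(yaw) Ry(pitch) Rx(roll)).
In Python, from rig import monitor, get_image, env gives the robot as it stands.
- The arm moves only by the tool drive_tool, never from a script. Its argument "commands" is a list of rows, each a list of 7 numbers: the opening, from -1 (shut) to 1 (fully open), then the shift along the tool's x, y, z in units of 25 mm (1.0 is 25 mm), then the turn, a rotation vector about the tool's x, y, z in units of 6 degrees (1.0 is 6 degrees). A call has 1 to 10 rows; each row shifts and turns the commanded pose from where the row before left it, along the tool's axes as they then stand; what a row does not reach is not made up. A row lasts 1/10 s, in which the tool goes at most 50 mm and 8.59 degrees, less where a joint would pass 70% of its speed; a pose out of reach is approached as far as the arm can. A call is refused whole if a number of a shift passes 1 or a number of a turn 1, either way. A call with a gripper value outside its range is refused whole. The fingers move at their own pace and stop on an object; "squeeze" is the grip in N (left out, the last holds). Time passes only in rows, so rows that do not move let the fingers close. It gives the time, the measured TCP pose, the force, the opening and the grip force at its end, in the units of the state.
- monitor.sense(): the state, without advancing time (a new reading comes with each control period).
- get_image(name): name is "scene" or "top" or "wrist"; returns a dict with "color" (400x640x3 uint8, red, green, blue), "mtx" (3x3 intrinsics, pixels), "R" (3x3) and "t" (3): a world point X has camera coordinates R X + t; the wrist camera has in their place "tool_from_camera" (4x4, takes a point from camera to tool coordinates, whose origin is the TCP and whose axes are the flange's). Camera axes: x right, y down, z forward; pixel columns grow to the right and rows downward; lengths in mm; the calibration is good to about 2 mm. A picture is of the moment at which its call begins: read the wrist's pose just before it. There is no depth.
- env.finish_job(): hands the job in; it is judged then, once.
The state is a dict: "time_s": time; "qpos": joint angles; "joint_vel": joint speeds; "effort": joint torques, N m; "ee_pos": TCP position; "orientation": TCP orientation; "contact_force": force on the tool from outside, world axes, zero at the start; "moment": the same for the moment, N m; "width": opening from 0.0 (shut) to 1.0 (fully open); "grip_force": force on a finger pad.
Only numpy, scipy, OpenCV 4.12 (cv2) and the standard library are available. Lean on these libraries where they do the work, as an engineer would, in place of code of your own. Each camera call takes 0.05 s, during which the arm holds its last target. There are 200 camera calls.

### The job

Fit the loose dark guide rail on the far edge of the pastry board, like the one already fitted on the near edge. Lay it on the board at a slant, slide its forked end under the head of the steel stud until it bottoms on the stud, then swing the other end round past the sprung roller until the rail sits fully home along the fence. The fence may be clamped anywhere along its slots, so feel for the stud, push slowly, never force the rail, and leave the canister, the jar and the timer where they stand.

Things in the scene. Friction and masses are not known exactly. Their poses are not given: they have to be found in the camera images.
- board: Wooden pastry board, fixed, 240 x 360 x 22 mm. Origin: centre of its underside; x across, +x to the far edge; y along; z up. Each long edge carries a silver fence, stud and black catch, one rigid piece clamped by thumbscrews; the near one is turned half round and has a rail fitted, all under 25 mm high. The far one is clamped up to 20 mm off its mid place (see stud_mid), and does not slip.
- stud_mid (a point): Mid place of the far steel stud's axis, on the board's top: board x = 85, y = 112 mm. The true stud is up to 20 mm either way along the fence's slots, which run in direction (sin 0.25, cos 0.25) of board x, y; its place is not reported. Neck 8 mm thick; round head 20 mm wide, 7.5 to 12.5 mm above the board.
- roller_mid (a point): Mid place of the far catch's white roller (14 mm wide, spring out), on the board's top: board x = 77, y = -114 mm; shifts with the stud. It looks out of a fixed black housing, 18 mm high, from board x = 60 to 106, whose end face is at y = -114.5 mm (same shift).
- fence_face (a point): Mid place of a point on the far fence's inner face, at the board's top: board x = 94 mm, y = 0; shifts with the stud. The face runs along board y from -160 to 62 mm, 12 mm high; thumbscrews reach 24 mm. A rail that is home lies against it, its axis in line with the stud along board y.
- rail: Loose dark rail, 18 mm wide, 12 high, 0.1 to 0.2 kg. Origin: underside, about mid-length, near the centre of mass; x along it to the steel fork, z up. Wood from x = -115 mm (round tail) to 85. Home, its x is the board's y. The tail then has 2.5 mm to the housing, so swing it in with the fork bottomed; slanted 0.25 rad, tail to the near side, it slides in along the slots and clears the catch.
- rail_heel (a point): Where the stud's axis is when the fork has bottomed: rail x = 109, y = 0, z = 2.5 mm. The fork is 26 mm wide, 5 thick, flush with the underside; its slot is 12 mm wide, open to rail +x: bottom at x = 105, straight to 115, then flared to about 20 mm wide at 123 mm.
- rail_tail (a point): Tip of the rail's tail, which is rounded to 9 mm radius: rail x = -115, y = 0, z = 6 mm. The fittings are light: in all, the rail must never press on board, stud, fence and catch with over 25 N; meeting the fence at 10 mm/s and stopping at 7 N stays under 20 N.
- catch (a joint): Travel of the sprung roller into its housing along the board's -y, m: 0 = fully out, 0.008 = stop. Spring 1.2 N at 0 rising by 0.5 N per mm, softly damped. The swinging tail presses it in about 5 mm, then it comes out again behind the tail and rests at 0.001 to 0.004, holding the rail against stud and fence. Swinging past it takes 1.5 to 5 N at the tail.
- sugar: White china canister with wooden lid, 97 mm wide, 125 high; bystander. Origin: centre of its underside.
- jar: Glass jar with grey lid, 64 mm wide, 94 high; bystander behind the board. Origin: centre of its underside.
- timer: Red and white kitchen timer, 71 mm wide, 54 high; bystander. Origin: centre of its underside.

How it is judged (in metres and radians):
On the way:
1. the fork is round the stud under its head, the rail flat on the board and still slanting (x of rail_heel in the frame of board between 0.076 and 0.094 m and y of rail_heel in the frame of board between 0.089 and 0.135 m and z of rail_heel in the frame of board between 0.0215 and 0.0275 m and angle between the x axis of rail and the y axis of board, either way round above 0.12 rad), for 0.2 s.
At the end, for the whole second after the job is handed in: The rail lies still and flat along the far fence, in line with the board to 0.02 rad, within 9 mm across (both ends) and 22 mm along (fork) of the mid place, which covers every setting of the fence, with the roller sprung out behind the tail (catch 0.0005 to 0.0045) (x of rail_heel in the frame of board between 0.076 and 0.094 m and y of rail_heel in the frame of board between 0.09 and 0.134 m and z of rail_heel in the frame of board between 0.0215 and 0.0275 m and x of rail_tail in the frame of board between 0.076 and 0.094 m and angle between the x axis of rail and the y axis of board, either way round below 0.02 rad and value of joint catch between 0.0005 and 0.0045 m and linear speed of rail below 0.01 m/s); the robot touches nothing.
It fails at once if the rail is pressed on the board or its fittings with more than 25 N in all (contact force between rail and board above 25 N).
It fails at once if the canister is moved more than 20 mm (distance of sugar from where it was at the start of the episode above 0.02 m).
It fails at once if the jar is moved more than 20 mm (distance of jar from where it was at the start of the episode above 0.02 m).
It fails at once if the timer is moved more than 20 mm (distance of timer from where it was at the start of the episode above 0.02 m).
It also fails if it takes over 58 s, if anything falls off the work surface, if the arm or the gripper's body presses on something with over 40 N, if the wrist force passes 120 N, or if a joint passes its speed limit or range.

## Working session

There is one attempt and no reset: what is moved stays moved. The work goes in short steps, Python scripts to look and compute and a tool call to move; the robot and the scene stay as the last step left them, time stands still between calls to the robot, and variables do not carry over. Pictures are saved under pics/ and viewed, at most 10 in all, crops included, and the job is handed in when it is done.

Besides the shell and the picture viewer there is one more tool, called after "Call:" by a JSON object that holds its "op" and its "data", one argument or row to a line. drive_tool: Moves the arm, as the interface text tells. Its arguments: {"type":"object","properties":{"commands":{"type":"array"},"squeeze":{"type":"number"}},"required":["commands"]}

```bash
ls; mkdir -p pics; python3 - <<'E'
from rig import monitor,get_image
import cv2,numpy as np
s=monitor.sense();print(s)
for n in("scene","top"):
    d=get_image(n);cv2.imwrite(f"pics/{n}0.png",d["color"][...,::-1]);np.savez(f"pics/{n}0.npz",**d)
    print(n,d["mtx"],d["R"],d["t"])
E
```

```text
pics
{'time_s': 0.0, 'qpos': array([-8.57586313e+01,  1.48589013e+01,  8.80084929e+01,  4.63090863e-04,
        7.72350439e+01, -1.16184201e+01]), 'joint_vel': array([-0.03751327, -0.01381939, -0.09201285,  0.04887795,  0.09008639,
       -0.03892349]), 'effort': array([ 1.57234135e-04, -4.37312329e+01, -2.84003073e+01,  7.21069076e-02,
        4.14026587e-02, -1.57842846e-04]), 'ee_pos': array([ 150.3025889 , -528.51527269,  217.83917812]), 'orientation': array([-1.79899752e+02, -2.10725200e-02,  1.58596676e+01]), 'contact_force': array([-0.24742106, -0.51614629,  0.57193453]), 'moment': array([ 0.0075708 ,  0.03266762, -0.02093751]), 'grip_force': 0.0, 'width': 1.0032576894598917}
scene [[373.80093938   0.         315.223047  ]
 [  0.         373.80093938 200.41533053]
 [  0.           0.           1.        ]] [[-0.61035178 -0.7921091   0.00582094]
 [-0.53403888  0.40604879 -0.74157053]
 [ 0.58504118 -0.4557275  -0.67084966]] [ 323.6978037   336.73463777 1059.74234728]
top [[372.56303772   0.         319.54797667]
 [  0.         372.56303772 197.60359966]
 [  0.           0.           1.        ]] [[ 0.0031741  -0.99998861  0.00356397]
 [-0.99490218 -0.00351715 -0.10078336]
 [ 0.10079475 -0.0032259  -0.99490201]] [   5.7631372   555.93852537 1202.71588879]
```

View pics/top0.png

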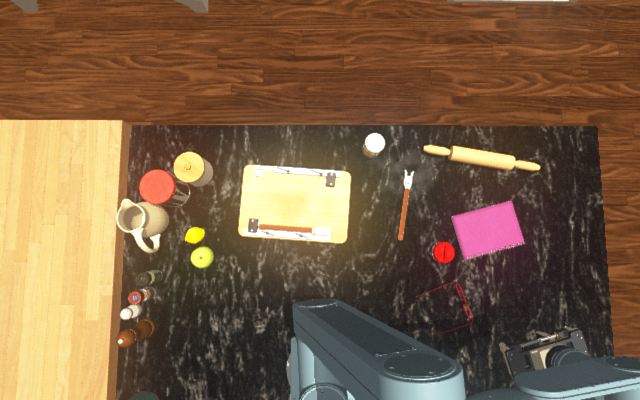

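View pics/scene0.png

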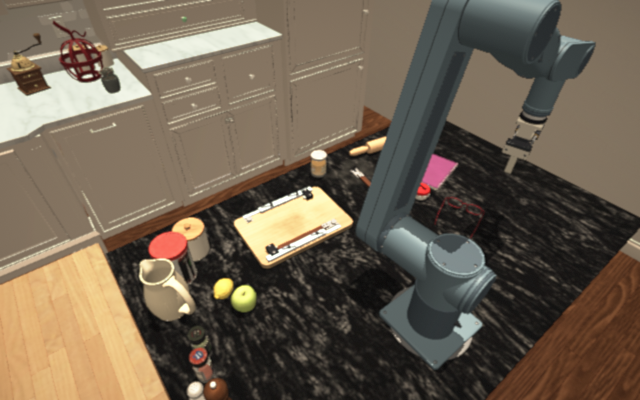

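The top view shows the board centred near (295,204), and the rail on the counter from fork (408,172) to tail (401,238). The jar is at (374,145), the timer at (444,252) and the canister at (192,168).

```bash
cat > h.py <<'E'
import numpy as np,cv2
from scipy.spatial.transform import Rotation as Ro
def ray_plane(px,d,z):
    px=np.atleast_2d(np.asarray(px,float)); K=d["mtx"]
    v=np.c_[px,np.ones(len(px))]@np.linalg.inv(K).T
    v=v@d["R"]; c=-d["R"].T@d["t"]
    return c+v*((z-c[2])/v[:,2])[:,None]
def wrist(save=None):
    from rig import monitor,get_image
    s=monitor.sense(); d=dict(get_image("wrist")); T=np.eye(4)
    T[:3,:3]=Ro.from_euler("xyz",s["orientation"],degrees=True).as_matrix();T[:3,3]=s["ee_pos"]
    C=np.linalg.inv(T@d["tool_from_camera"]); d["R"],d["t"]=C[:3,:3],C[:3,3]
    if save: cv2.imwrite(f"pics/{save}.png",d["color"][...,::-1]);np.savez(f"pics/{save}.npz",**d)
    return s,d
E
python3 - <<'E'
from h import *
d=dict(np.load("pics/top0.npz"));im=d["color"]
hsv=cv2.cvtColor(im,cv2.COLOR_RGB2HSV)
m=cv2.inRange(hsv,(8,60,150),(30,255,255));m[:,:230]=0;m[:,360:]=0;m[:160]=0;m[250:]=0
m=cv2.morphologyEx(m,cv2.MORPH_CLOSE,np.ones((15,15)))
c=max(cv2.findContours(m,0,2)[0],key=cv2.contourArea);r=cv2.minAreaRect(c);print(r)
W=ray_plane(cv2.boxPoints(r),d,22);print(W,W.mean(0),np.linalg.norm(np.diff(W,axis=0),axis=1))
m=cv2.inRange(hsv,(0,100,50),(20,255,255));m[:,:390]=0;m[:,420:]=0;m[:160]=0;m[245:]=0
p=np.argwhere(m)[:,::-1];print(len(p));P=ray_plane(p,d,12)[:,:2];u=np.linalg.svd(P-P.mean(0))[2][0];q=(P-P.mean(0))@u;print(P.mean(0),u,q.min(),q.max())
print("fork,timer,jar",ray_plane([[408,172],[444,252],[374,145]],d,2))
from rig import monitor,get_image
print(get_image("wrist")["tool_from_camera"].round(3))
E
```

```text
((289.7057189941406, 204.214111328125), (120.11597442626953, 88.14236450195312), 1.1457626819610596)
[[392.72733354 304.1881423   22.        ]
 [685.71636132 306.40285086  22.        ]
 [679.10878298 -96.26410486  22.        ]
 [386.13106059 -88.95638248  22.        ]] [535.92088461 106.34262645  22.        ] [292.99739817 402.72116572 293.06884622]
524
[ 486.40103822 -269.09504602] [-0.99616908  0.08744806] -102.61048298633567 83.93321571734678
fork,timer,jar [[ 647.13120289 -292.95963076    2.        ]
 [ 378.02837243 -407.29547403    2.        ]
 [ 740.29001564 -178.36417152    2.        ]]
[[ 0.00000e+00 -9.62000e-01 -2.73000e-01  7.73530e+01]
 [ 1.00000e+00  0.00000e+00  1.00000e-03 -7.44000e-01]
 [-0.00000e+00 -2.73000e-01  9.62000e-01 -1.66403e+02]
 [ 0.00000e+00  0.00000e+00  0.00000e+00  1.00000e+00]]
```

Call:
{"op": "drive_tool", "data": {
  "commands": [
    [1, 0.97, -0.27, 0, 0, 0, 0],
    [1, 0.97, -0.27, 0, 0, 0, 0],
    [1, 0.97, -0.27, 0, 0, 0, 0],
    [1, 0.97, -0.27, 0, 0, 0, 0],
    [1, 0.97, -0.27, 0, 0, 0, 0],
    [1, 0.97, -0.27, 0, 0, 0, 0],
    [1, 0.97, -0.27, 0, 0, 0, 0],
    [1, 0.97, -0.27, 0, 0, 0, 0],
    [1, 0.97, -0.27, 0, 0, 0, 0],
    [1, 0.97, -0.27, 0, 0, 0, 0]
  ]
}}

```text
time_s: 1.15
ee_pos: [365.9, -397.1, 218.4]
orientation: [-180.0, 0.0, 15.9]
contact_force: [0.2, -0.8, 0.9]
width: 1.0
grip_force: 0.0
```

Call:
{"op": "drive_tool", "data": {
  "commands": [
    [1, 0.97, -0.27, 0, 0, 0, 0],
    [1, 0.97, -0.27, 0, 0, 0, 0],
    [1, 0.97, -0.27, 0, 0, 0, 0],
    [1, 0.97, -0.27, 0, 0, 0, 0],
    [1, 0.97, -0.27, 0, 0, 0, 0],
    [1, 0, 0, 0, 0, 0, 1],
    [1, 0, 0, 0, 0, 0, 1],
    [1, 0, 0, 0, 0, 0, 1],
    [1, 0, 0, 0, 0, 0, 0.5],
    [1, 0, 0, 0, 0, 0, 0]
  ]
}}

```text
time_s: 2.15
ee_pos: [472.4, -332.1, 218.3]
orientation: [-180.0, 0.0, -5.2]
contact_force: [-0.7, -0.3, 0.2]
width: 0.997
grip_force: 0.0
```

```bash
python3 - <<'E'
from h import *
s,d=wrist("w1");print(s["ee_pos"],s["orientation"],s["contact_force"],d["mtx"][0,0])
E
```

```text
[ 472.4456451  -332.08554694  218.28887338] [-1.79972187e+02  3.33880352e-02 -5.15604671e+00] [-0.73632932 -0.28032373  0.23656481] 276.2263745721022
```

View pics/w1.png

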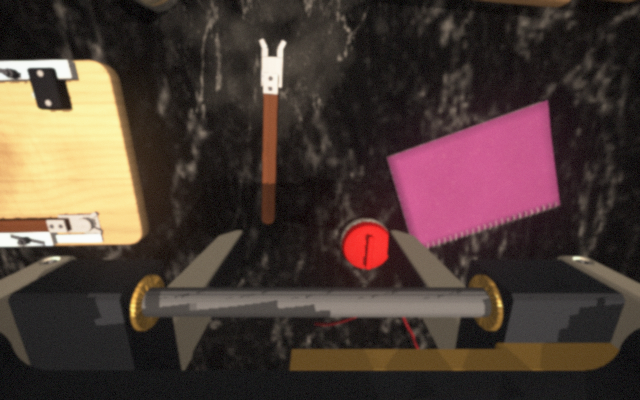

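The wrist view shows the rail from fork tips (272,42) to tail (267,222), with the black catch housing at (50,88). I'll measure the rail here.

```bash
python3 - <<'E'
from h import *
d=dict(np.load("pics/w1.npz"));im=d["color"]
hsv=cv2.cvtColor(im,cv2.COLOR_RGB2HSV)
roi=np.zeros(im.shape[:2],np.uint8);roi[30:230,250:295]=255
m=cv2.inRange(hsv,(0,90,45),(20,255,255))&roi
m=cv2.morphologyEx(m,cv2.MORPH_OPEN,np.ones((3,3)))
c=max(cv2.findContours(m,0,2)[0],key=cv2.contourArea);p=c[:,0]
M=np.argwhere(m)[:,::-1];P=ray_plane(M,d,12)[:,:2];u=np.linalg.svd(P-P.mean(0),full_matrices=False)[2][0];u*=np.sign(u[0])
q=(P-P.mean(0))@u;n=(P-P.mean(0))@[-u[1],u[0]]
print("wood",P.mean(0),u,np.degrees(np.arctan2(u[1],u[0])),q.min(),q.max(),n.min(),n.max())
w=cv2.inRange(hsv,(0,0,110),(180,60,255))&roi; w[100:]=0
k,l,st,ce=cv2.connectedComponentsWithStats(w);i=1+st[1:,4].argmax()
F=ray_plane(np.argwhere(l==i)[:,::-1],d,5)[:,:2];print("fork",((F-P.mean(0))@u).min(),((F-P.mean(0))@u).max(),"lat",((F-P.mean(0))@[-u[1],u[0]]).min(),((F-P.mean(0))@[-u[1],u[0]]).max())
print("tail",P.mean(0)+u*q.min())
E
```

```text
wood [ 509.67519555 -270.42577065] [ 0.98707317 -0.16027028] -9.222584470931064 -95.57650615252915 79.78286095368435 -10.928506801132377 10.826559139173384
fork 81.36545032146371 144.16296137491884 lat -16.66629759848022 16.55498293578839
tail [ 415.33419089 -255.10769743]
```

Call:
{"op": "drive_tool", "data": {
  "commands": [
    [1, 0, -1, 0, 0, 0, 0],
    [1, 0, -1, 0, 0, 0, 0],
    [1, 0, -1, 0, 0, 0, 0],
    [1, 0, -1, 0, 0, 0, 0],
    [1, 0, -1, 0, 0, 0, 0],
    [1, 0, -1, 0, 0, 0, 0],
    [1, 0, -1, 0, 0, 0, 0],
    [1, 0, -1, 0, 0, 0, 0],
    [1, 0, -0.8, 0, 0, 0, 0],
    [1, 0, 0, 0, 0, 0, 0]
  ]
}}

```text
time_s: 3.2
ee_pos: [492.1, -111.0, 218.7]
orientation: [-180.0, 0.0, -4.9]
contact_force: [1.1, -0.3, -0.5]
width: 0.999
grip_force: 0.0
```

```bash
python3 - <<'E'
from h import *
s,d=wrist("w2");print(s["ee_pos"],s["orientation"],s["joint_vel"].round(1))
E
```

```text
[ 492.1267383  -110.95887375  218.69642025] [-1.79950073e+02  1.09415183e-02 -4.90850259e+00] [-2.3  0.8 -0.9 -1.4 -0.6 -1.9]
```

View pics/w2.png

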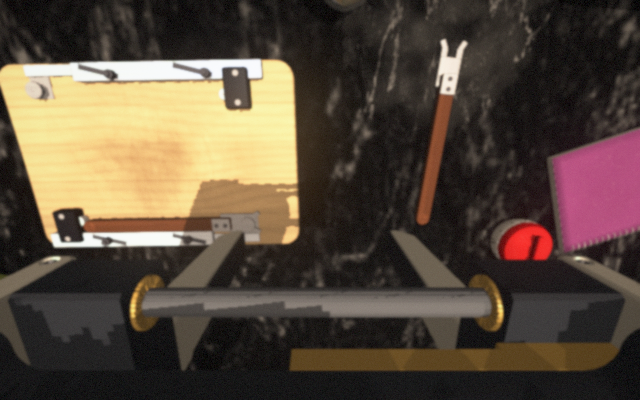

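The whole board is in view: stud head near (38,90), housing (235,88), roller (222,93), board edges at about col 297, row 65 and row 245.

```bash
python3 - <<'E'
from h import *
d=dict(np.load("pics/w2.npz"));im=d["color"]
g=cv2.cvtColor(im,cv2.COLOR_RGB2HSV);v=g[...,2].astype(float)
def edge(prof):  # subpixel half-crossing max gradient
    return None
def vedge(cols,lo,hi,sgn,axis):
    out=[]
    for c in cols:
        p=cv2.GaussianBlur(v,(0,0),1)[lo:hi,c] if axis==0 else cv2.GaussianBlur(v,(0,0),1)[c,lo:hi]
        gr=sgn*np.gradient(p);i=int(gr.argmax())
        if 0<i<len(gr)-1:
            a,b,e=gr[i-1:i+2];o=.5*(a-e)/(a-2*b+e)
            out.append((c,lo+i+o) if axis==0 else (lo+i+o,c))
    return np.array(out)
def fit(px,z):
    P=ray_plane(px,d,z)[:,:2]
    for _ in range(3):
        c=np.median(P,0) if _<0 else P.mean(0);u=np.linalg.svd(P-c)[2][0];r=(P-c)@[-u[1],u[0]];P=P[abs(r)<max(1.0,1.5*r.std())]
    a=np.degrees(np.arctan2(u[1],u[0]))%180
    return c,u,a,r.std(),len(P)
E={}
E["right"]=fit(vedge(range(90,175),280,315,-1,1),22)
E["left"]=fit(vedge(range(110,205),8,60,1,1),22)
E["far"]=fit(np.vstack([vedge(range(265,284),50,75,1,0),vedge(range(10,22),50,75,1,0)]),22)
E["near"]=fit(np.vstack([vedge(range(262,285),232,258,-1,0)]),22)
E["fence_out"]=fit(vedge(range(80,255),50,72,1,0),34)
for k,e in E.items():print(k,e[0].round(1),e[1].round(4),round(e[2],2),round(e[3],2),e[4])
st=ray_plane([[38,89]],d,34.5);print("stud rough",st)
cv2.imwrite("pics/w2c.png",cv2.resize(np.hstack([im[55:125,0:130],im[55:125,190:320]])[...,::-1],None,fx=3,fy=3,interpolation=2))
E
```

```text
right [558.6 -89.2] [-0.9976  0.069 ] 176.04 0.09 85
left [553.5 271.2] [-0.9977  0.0674] 176.13 0.17 89
far [654.7  61.2] [0.0694 0.9976] 86.02 0.3 28
near [408.2 -40.7] [-0.0767 -0.9971] 85.6 0.13 23
fence_out [652.6  49.4] [-0.07   -0.9975] 85.99 0.13 175
stud rough [[634.85765605 208.62898339  34.5       ]]
```

View pics/w2c.png

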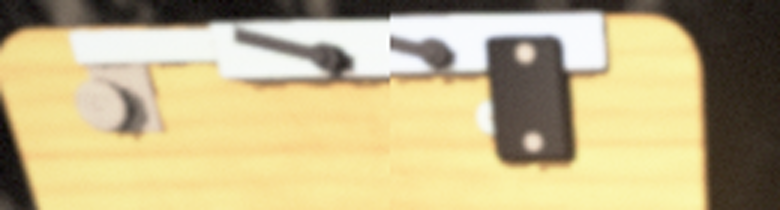

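Call:
{"op": "drive_tool", "data": {
  "commands": [
    [1, 0.29, 0.91, 0.9, 0, 0, 0],
    [1, 0.29, 0.91, 0.9, 0, 0, 0],
    [1, 0.29, 0.91, 0.9, 0, 0, 0],
    [1, 0.29, 0.91, 0.9, 0, 0, 0],
    [1, 0.29, 0.91, 0.9, 0, 0, 0],
    [1, 0.29, 0.91, 0.9, 0, 0, 0],
    [1, 0.29, 0.91, 0.9, 0, 0, 0.72],
    [1, 0, 0, 0, 0, 0, 0],
    [1, 0, 0, 0, 0, 0, 0]
  ]
}}

```text
time_s: 4.15
ee_pos: [527.7, -277.1, 60.4]
orientation: [-179.9, 0.1, -9.5]
contact_force: [0.3, -0.7, -0.2]
width: 1.003
grip_force: 0.0
```

Call:
{"op": "drive_tool", "data": {
  "commands": [
    [1, 0.05, -0.15, 0.9, 0, 0, 0],
    [1, 0, 0, 0.9, 0, 0, 0],
    [1, 0, 0, 0.4, 0, 0, 0],
    [0.0, 0, 0, 0.1, 0, 0, 0],
    [-1, 0, 0, 0, 0, 0, 0],
    [-1, 0, 0, 0, 0, 0, 0],
    [-1, 0, 0, 0, 0, 0, 0],
    [-1, 0, 0, 0, 0, 0, 0],
    [-1, 0, 0, 0, 0, 0, 0]
  ],
  "squeeze": 25
}}

```text
time_s: 5.05
ee_pos: [530.6, -273.0, 4.1]
orientation: [180.0, -0.0, -9.5]
contact_force: [0.9, -0.7, 0.6]
width: 0.531
grip_force: 0.0
```

Call:
{"op": "drive_tool", "data": {
  "commands": [
    [-1, 0, 0, 0.05, 0, 0, 0],
    [-1, 0, 0, 0, 0, 0, 0],
    [-1, 0, 0, 0, 0, 0, 0],
    [-1, 0, 0, 0, 0, 0, 0],
    [-1, 0, 0, 0, 0, 0, 0],
    [-1, 0, 0, 0, 0, 0, 0]
  ]
}}

```text
time_s: 5.65
ee_pos: [530.3, -272.9, 2.3]
orientation: [-180.0, 0.0, -9.5]
contact_force: [-0.2, -1.0, -1.2]
width: 0.189
grip_force: 25.0
```

Call:
{"op": "drive_tool", "data": {
  "commands": [
    [-1, 0, 0, -0.4, 0, 0, 0],
    [-1, 0, 0, -0.9, 0, 0, 0],
    [-1, 0, 0, -0.9, 0, 0, 0],
    [-1, 0, 0, -0.9, 0, 0, 0],
    [-1, 0, -0.5, -0.5, 0, 0, 0],
    [-1, 0, -1, 0, 0, 0, 0],
    [-1, 0, -1, 0, 0, 0, 0],
    [-1, 0, -1, 0, 0, 0, 0],
    [-1, 0, -1, 0, 0, 0, 0],
    [-1, 0, -1, 0, 0, 0, 0]
  ]
}}

```text
time_s: 6.65
ee_pos: [552.6, -135.0, 92.4]
orientation: [-180.0, 0.0, -9.5]
contact_force: [0.6, -0.4, -2.0]
width: 0.186
grip_force: 25.0
```

Call:
{"op": "drive_tool", "data": {
  "commands": [
    [-1, 0, -1, 0, 0, 0, 0],
    [-1, 0, -1, 0, 0, 0, 0],
    [-1, 0, -1, 0, 0, 0, 0],
    [-1, 0, -1, 0, 0, 0, 0],
    [-1, 0, -1, 0, 0, 0, 0],
    [-1, 0, -1, 0, 0, 0, 0],
    [-1, 0, -1, 0, 0, 0, 0],
    [-1, 0, -1, 0, 0, 0, 0],
    [-1, 0, -0.5, 0, 0, 0, 0],
    [-1, 0, 0, 0, 0, 0, -1]
  ]
}}

```text
time_s: 7.65
ee_pos: [587.4, 74.8, 92.3]
orientation: [-180.0, 0.0, -3.2]
contact_force: [1.3, 0.7, -1.5]
width: 0.192
grip_force: 25.0
```

Call:
{"op": "drive_tool", "data": {
  "commands": [
    [-1, 0, 0, 0, 0, 0, -1],
    [-1, 0, 0, 0, 0, 0, -1],
    [-1, 0, 0, 0, 0, 0, -1],
    [-1, 0, 0, 0, 0, 0, -1],
    [-1, 0, 0, 0, 0, 0, -1],
    [-1, 0, 0, 0, 0, 0, -1],
    [-1, 0, 0, 0, 0, 0, -1],
    [-1, 0, 0, 0, 0, 0, -1],
    [-1, 0, 0, 0, 0, 0, -1],
    [-1, 0, 0, 0, 0, 0, -1]
  ]
}}

```text
time_s: 8.65
ee_pos: [587.4, 72.5, 92.3]
orientation: [-180.0, 0.0, 56.8]
contact_force: [0.3, -0.8, -2.4]
width: 0.188
grip_force: 25.0
```

Call:
{"op": "drive_tool", "data": {
  "commands": [
    [-1, 0, 0, 0, 0, 0, -1],
    [-1, 0, 0, 0, 0, 0, -0.5],
    [-1, 0, 0, 0, 0, 0, 0],
    [-1, 0, 0, 0, 0, 0, 0],
    [-1, 0, 0, 0, 0, 0, 0]
  ]
}}

```text
time_s: 9.15
ee_pos: [587.8, 72.4, 92.4]
orientation: [-180.0, 0.0, 65.5]
contact_force: [0.5, -0.1, -2.0]
width: 0.191
grip_force: 25.0
```

```bash
python3 - <<'E'
from h import *
s,d=wrist("w3");print(s["ee_pos"],s["orientation"],s["contact_force"],s["joint_vel"].round(1))
E
```

```text
[587.79100343  72.41364383  92.39014964] [-1.79992565e+02  5.41317553e-03  6.54729880e+01] [ 0.54968467 -0.09580861 -2.01060919] [ 0.1  0.  -0.1  0.1 -0.1 -0.3]
```

View pics/w3.png

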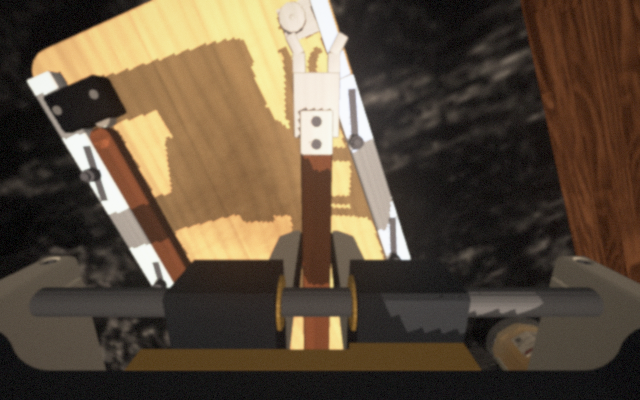

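The rail is gripped and hangs level with its fork at (318,45). The stud head is at (292,17). I'll measure both here.

```bash
python3 - <<'E'
from h import *
d=dict(np.load("pics/w3.npz"));im=d["color"]
hsv=cv2.cvtColor(im,cv2.COLOR_RGB2HSV)
# stud head circle
g=cv2.cvtColor(im,cv2.COLOR_RGB2GRAY)[0:50,260:312]
c=cv2.HoughCircles(cv2.resize(g,None,fx=4,fy=4,interpolation=2),cv2.HOUGH_GRADIENT,1,50,param1=80,param2=15,minRadius=36,maxRadius=72)
print(c)
B=np.array([537.1,92.3]);bx=np.array([.9977,-.0685]);by=np.array([.0685,.9977])
def brd(W):return (W[:2]-B)@bx,(W[:2]-B)@by
if c is not None:
    x,y=c[0,0,:2]/4; W=ray_plane([[260+x,y]],d,34.5)[0];print("stud",W,brd(W),260+x,y)
# rail wood edges rows 160-225
yaw=np.radians(65.47);tx=np.array([np.cos(yaw),np.sin(yaw)]);ty=np.array([np.sin(yaw),-np.cos(yaw)])
top=92.4-2.3+12
mid=[]
for r in range(160,226,4):
    row=im[r].astype(int);w=(row[285:350,2]<75)&(row[285:350,0]<150)&(row[285:350,0]>row[285:350,2]+15)
    k=np.where(w)[0]+285
    P=ray_plane([[k.min(),r],[k.max()+1,r]],d,top)[:,:2]-[587.8,72.4]
    mid.append([*(P@tx),*(P@ty)])
mid=np.array(mid);print(mid.round(1)[::3])
m=hsv[...,1]
# fork: bright low-sat pixels rows 30-150
f=((hsv[...,1]<45)&(hsv[...,2]>170))
for r in (38,44,50,60,80,95,120,140):
    k=np.where(f[r,285:352])[0]+285
    P=ray_plane([[k.min(),r],[k.max()+1,r]],d,top-7 if r<105 else top+1)[:,:2]-[587.8,72.4];print(r,k.min(),k.max(),(P@tx).round(1),(P@ty).round(1))
E
```

```text
[[[128.5  78.5  48.4]]]
stud [634.11935481 213.52457046  34.5       ] (np.float64(88.49232722095289), np.float64(127.5915797485716)) 292.125 19.625
[[56.9 56.9 -8.   9. ]
 [50.  50.  -8.1  9.1]
 [43.  43.  -8.2  9.2]
 [35.8 35.8 -8.3  9.9]
 [28.4 28.4 -8.4 10. ]
 [20.9 20.9 -9.1  9.5]]
38 287 346 [120.2 120.2] [-14.8  16.8]
44 290 344 [117.4 117.4] [-13.3  15.9]
50 293 342 [114.5 114.5] [-11.8  14.9]
60 294 346 [109.7 109.7] [-11.4  17.2]
80 294 351 [99.7 99.7] [-11.6  20.2]
95 294 348 [92. 92.] [-11.7  18.8]
120 295 350 [78.6 78.6] [-10.9  19.4]
140 301 331 [68. 68.] [-7.8  9.3]
```

Call:
{"op": "drive_tool", "data": {
  "commands": [
    [-1, -0.02, -0.04, 0, 0, 0, -1],
    [-1, 0, 0, 0.8, 0, 0, -0.05],
    [-1, 0, 0, 0.8, 0, 0, 0],
    [-1, 0, 0, 0.6, 0, 0, 0],
    [-1, 0, 0, 0.3, 0, 0, 0],
    [-1, 0, 0, 0, 0, 0, 0],
    [-1, 0, 0, 0, 0, 0, 0]
  ]
}}

```text
time_s: 9.9
ee_pos: [587.2, 72.4, 30.4]
orientation: [180.0, -0.0, 71.8]
contact_force: [0.8, 0.1, -1.9]
width: 0.194
grip_force: 25.0
```

Call:
{"op": "drive_tool", "data": {
  "commands": [
    [-1, 0, 0, 0.04, 0, 0, 0],
    [-1, 0, 0, 0.04, 0, 0, 0],
    [-1, 0, 0, 0.04, 0, 0, 0],
    [-1, 0, 0, 0.04, 0, 0, 0],
    [-1, 0, 0, 0.02, 0, 0, 0],
    [-1, 0, 0, 0.02, 0, 0, 0],
    [-1, 0, 0, 0, 0, 0, 0]
  ]
}}

```text
time_s: 10.6
ee_pos: [586.7, 72.4, 24.8]
orientation: [-180.0, 0.0, 71.8]
contact_force: [-0.5, -0.4, -1.3]
width: 0.194
grip_force: 25.0
```

Call:
{"op": "drive_tool", "data": {
  "commands": [
    [-1, 0, 0, 0.02, 0, 0, 0],
    [-1, 0, 0, 0, 0, 0, 0],
    [-1, 0, 0, 0, 0, 0, 0]
  ]
}}

```text
time_s: 10.9
ee_pos: [586.8, 72.4, 24.4]
orientation: [-180.0, -0.0, 71.8]
contact_force: [0.1, 0.7, -1.3]
width: 0.193
grip_force: 25.0
```

Call:
{"op": "drive_tool", "data": {
  "commands": [
    [-1, 0, 0, 0.02, 0, 0, 0],
    [-1, 0, 0, 0, 0, 0, 0],
    [-1, 0, 0, 0, 0, 0, 0]
  ]
}}

```text
time_s: 11.2
ee_pos: [586.9, 72.4, 24.0]
orientation: [180.0, -0.0, 71.8]
contact_force: [-0.8, -1.1, -0.5]
width: 0.19
grip_force: 25.0
```

Call:
{"op": "drive_tool", "data": {
  "commands": [
    [-1, 0.08, 0, 0, 0, 0, 0],
    [-1, 0.08, 0, 0, 0, 0, 0],
    [-1, 0.08, 0, 0, 0, 0, 0],
    [-1, 0.08, 0, 0, 0, 0, 0],
    [-1, 0.08, 0, 0, 0, 0, 0],
    [-1, 0.08, 0, 0, 0, 0, 0],
    [-1, 0.08, 0, 0, 0, 0, 0],
    [-1, 0.08, 0, 0, 0, 0, 0],
    [-1, 0.08, 0, 0, 0, 0, 0],
    [-1, 0.04, 0, 0, 0, 0, 0]
  ]
}}

```text
time_s: 12.2
ee_pos: [592.9, 90.5, 24.0]
orientation: [180.0, 0.0, 71.8]
contact_force: [-1.9, -2.5, 2.8]
width: 0.192
grip_force: 25.0
```

Call:
{"op": "drive_tool", "data": {
  "commands": [
    [-1, 0.04, 0, 0, 0, 0, 0],
    [-1, 0.04, 0, 0, 0, 0, 0],
    [-1, 0.04, 0, 0, 0, 0, 0],
    [-1, 0.04, 0, 0, 0, 0, 0],
    [-1, 0.04, 0, 0, 0, 0, 0],
    [-1, 0, 0, 0, 0, 0, 0]
  ]
}}

```text
time_s: 12.8
ee_pos: [594.4, 95.3, 24.0]
orientation: [180.0, -0.0, 71.8]
contact_force: [-1.2, -2.8, 4.6]
width: 0.188
grip_force: 25.0
```

Call:
{"op": "drive_tool", "data": {
  "commands": [
    [-1, 0, 0, -0.02, 0, 0, 0],
    [-1, 0.04, 0, 0, 0, 0, 0],
    [-1, 0.04, 0, 0, 0, 0, 0],
    [-1, 0.04, 0, 0, 0, 0, 0],
    [-1, 0.04, 0, 0, 0, 0, 0],
    [-1, 0, 0, 0, 0, 0, 0]
  ]
}}

```text
time_s: 13.4
ee_pos: [595.4, 99.4, 24.1]
orientation: [-180.0, -0.0, 71.8]
contact_force: [0.2, -0.5, -1.8]
width: 0.189
grip_force: 25.0
```

Call:
{"op": "drive_tool", "data": {
  "commands": [
    [-1, 0.04, 0, 0, 0, 0, 0],
    [-1, 0.04, 0, 0, 0, 0, 0],
    [-1, 0.04, 0, 0, 0, 0, 0],
    [-1, 0.04, 0, 0, 0, 0, 0],
    [-1, 0.04, 0, 0, 0, 0, 0],
    [-1, 0.04, 0, 0, 0, 0, 0],
    [-1, 0, 0, 0, 0, 0, 0]
  ]
}}

```text
time_s: 14.1
ee_pos: [597.4, 104.8, 24.4]
orientation: [180.0, -0.0, 71.8]
contact_force: [-0.0, -0.3, -2.0]
width: 0.19
grip_force: 25.0
```

Call:
{"op": "drive_tool", "data": {
  "commands": [
    [-1, 0.04, 0, 0, 0, 0, 0],
    [-1, 0.04, 0, 0, 0, 0, 0],
    [-1, 0.04, 0, 0, 0, 0, 0],
    [-1, 0, 0, 0, 0, 0, 0]
  ]
}}

```text
time_s: 14.5
ee_pos: [598.4, 107.7, 24.4]
orientation: [180.0, -0.0, 71.8]
contact_force: [0.1, 0.5, -1.2]
width: 0.188
grip_force: 25.0
```

Call:
{"op": "drive_tool", "data": {
  "commands": [
    [-1, 0.04, 0, 0, 0, 0, 0],
    [-1, 0.04, 0, 0, 0, 0, 0],
    [-1, 0, 0, 0, 0, 0, 0]
  ]
}}

```text
time_s: 14.8
ee_pos: [599.0, 109.6, 24.4]
orientation: [180.0, -0.0, 71.8]
contact_force: [-0.3, 0.4, -1.8]
width: 0.186
grip_force: 25.0
```

Call:
{"op": "drive_tool", "data": {
  "commands": [
    [-1, 0.04, 0, 0, 0, 0, 0],
    [-1, 0, 0, 0, 0, 0, 0]
  ]
}}

```text
time_s: 15.0
ee_pos: [599.3, 110.5, 24.4]
orientation: [180.0, -0.0, 71.8]
contact_force: [-0.7, 0.4, -1.3]
width: 0.187
grip_force: 25.0
```

Call:
{"op": "drive_tool", "data": {
  "commands": [
    [-1, 0.04, 0, 0, 0, 0, 0],
    [-1, 0.04, 0, 0, 0, 0, 0],
    [-1, 0, 0, 0, 0, 0, 0]
  ]
}}

```text
time_s: 15.3
ee_pos: [600.0, 112.4, 24.4]
orientation: [180.0, -0.0, 71.8]
contact_force: [-0.1, -0.2, -0.6]
width: 0.189
grip_force: 25.0
```

Call:
{"op": "drive_tool", "data": {
  "commands": [
    [-1, 0.04, 0, 0, 0, 0, 0],
    [-1, 0.04, 0, 0, 0, 0, 0],
    [-1, 0, 0, 0, 0, 0, 0]
  ]
}}

```text
time_s: 15.6
ee_pos: [600.2, 113.5, 24.3]
orientation: [-180.0, 0.1, 71.9]
contact_force: [-1.8, -3.9, -1.5]
width: 0.187
grip_force: 25.0
```

Call:
{"op": "drive_tool", "data": {
  "commands": [
    [-1, 0.03, 0, 0, 0, 0, 0],
    [-1, 0, 0, 0, 0, 0, 0]
  ]
}}

```text
time_s: 15.8
ee_pos: [600.2, 113.7, 24.2]
orientation: [-180.0, 0.1, 71.8]
contact_force: [-1.6, -6.8, -0.7]
width: 0.191
grip_force: 25.0
```

```bash
python3 - <<'E'
from h import *
s,d=wrist("w4");print(s["ee_pos"],s["orientation"],s["contact_force"])
cv2.imwrite("pics/w4c.png",cv2.resize(d["color"][0:230,180:440],None,fx=2.5,fy=2.5,interpolation=2)[...,::-1])
E
```

```text
[600.17558037 113.66916863  24.20183807] [-1.79952540e+02  1.23504029e-01  7.18462439e+01] [-1.60557873 -6.84088631 -0.72769259]
```

View pics/w4c.png

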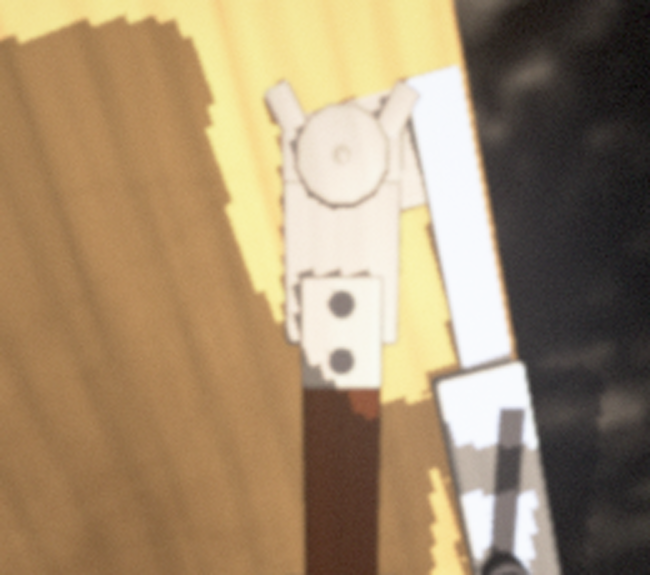

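Fork is bottomed on the stud at crop (342,155), under its head. Now ease off, set down, release and lift.

Call:
{"op": "drive_tool", "data": {
  "commands": [
    [-1, -0.03, 0, 0.01, 0, 0, 0],
    [-1, 0, 0, 0.01, 0, 0, 0],
    [-1, 0, 0, 0, 0, 0, 0]
  ]
}}

```text
time_s: 16.15
ee_pos: [600.3, 113.5, 24.1]
orientation: [-180.0, 0.1, 71.8]
contact_force: [-2.2, -5.0, -0.1]
width: 0.188
grip_force: 25.0
```

Call:
{"op": "drive_tool", "data": {
  "commands": [
    [-1, -0.02, 0, 0, 0, 0, 0],
    [-1, -0.02, 0, 0, 0, 0, 0],
    [-1, 0, 0, 0.01, 0, 0, 0],
    [-0.4, 0, 0, 0, 0, 0, 0],
    [-0.4, 0, 0, 0, 0, 0, 0],
    [-0.4, 0, 0, 0, 0, 0, 0],
    [-0.4, 0, 0, 0, 0, 0, 0]
  ]
}}

```text
time_s: 16.85
ee_pos: [600.4, 113.6, 23.6]
orientation: [180.0, -0.0, 71.8]
contact_force: [0.6, -0.1, 0.8]
width: 0.299
grip_force: 0.0
```

Call:
{"op": "drive_tool", "data": {
  "commands": [
    [-0.4, 0, 0, -0.3, 0, 0, 0],
    [-0.4, 0, 0, -0.7, 0, 0, 0],
    [-0.4, 0, 0, -0.6, 0, 0, 0],
    [-1, -0.84, -0.36, 0, 0, 0, 0],
    [-1, -0.84, -0.36, 0, 0, 0, 0],
    [-1, -0.84, -0.36, 0, 0, 0, 0],
    [-1, -0.84, -0.36, 0, 0, 0, 0],
    [-1, 0, 0, 0.6, 0, 0, 0],
    [-1, 0, 0, 0.6, 0, 0, 0],
    [-1, 0, 0, 0.2, 0, 0, 0]
  ]
}}

```text
time_s: 17.85
ee_pos: [539.2, 44.5, 28.1]
orientation: [-179.9, 0.0, 71.8]
contact_force: [0.5, 0.0, -0.4]
width: 0.005
grip_force: 0.0
```

Call:
{"op": "drive_tool", "data": {
  "commands": [
    [-1, 0, 0.08, 0, 0, 0, 0],
    [-1, 0, 0.08, 0, 0, 0, 0],
    [-1, 0, 0.08, 0, 0, 0, 0],
    [-1, 0, 0.04, 0, 0, 0, 0],
    [-1, 0, 0.04, 0, 0, 0, 0],
    [-1, 0, 0.04, 0, 0, 0, 0],
    [-1, 0, 0.04, 0, 0, 0, 0],
    [-1, 0, 0, 0, 0, 0, 0]
  ]
}}

```text
time_s: 18.65
ee_pos: [549.5, 41.5, 28.7]
orientation: [180.0, -0.0, 71.8]
contact_force: [-0.5, -0.3, 0.5]
width: 0.006
grip_force: 0.0
```

Call:
{"op": "drive_tool", "data": {
  "commands": [
    [-1, 0, 0.04, 0, 0, 0, 0],
    [-1, 0, 0.04, 0, 0, 0, 0],
    [-1, 0, 0.04, 0, 0, 0, 0],
    [-1, 0, 0.04, 0, 0, 0, 0],
    [-1, 0, 0.04, 0, 0, 0, 0],
    [-1, 0, 0.04, 0, 0, 0, 0]
  ]
}}

```text
time_s: 19.25
ee_pos: [555.1, 39.6, 28.7]
orientation: [180.0, -0.0, 71.8]
contact_force: [-0.3, -0.4, 0.9]
width: 0.006
grip_force: 0.0
```

```bash
python3 - <<'E'
from h import *
s,d=wrist("w5");print(s["ee_pos"],s["contact_force"])
e=d["color"];t=__import__("rig").get_image("top")["color"];cv2.imwrite("pics/top5.png",t[...,::-1])
a=cv2.resize(e,(640,400));b=cv2.resize(t[150:250,220:380],(320,200),interpolation=2);a[200:,:320]=b
cv2.imwrite("pics/w5c.png",a[...,::-1])
E
```

```text
[555.1262323   39.63788731  28.66217419] [-0.28505496 -0.37033659  0.93699059]
```

View pics/w5c.png

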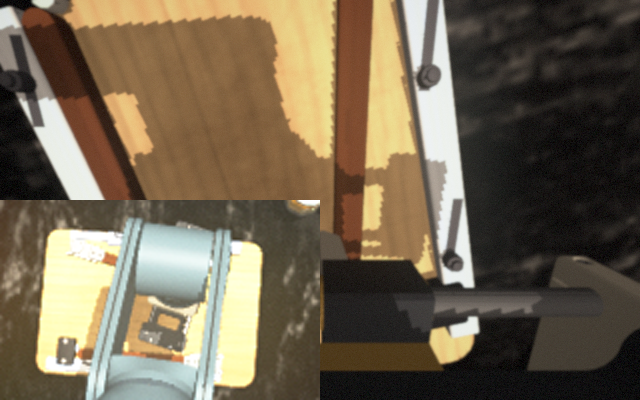

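Call:
{"op": "drive_tool", "data": {
  "commands": [
    [-1, 0, 0.08, 0, 0, 0, -0.05],
    [-1, 0, 0.08, 0, 0, 0, -0.1],
    [-1, 0, 0.08, 0, 0, 0, -0.1],
    [-1, -0.005, 0.08, 0, 0, 0, -0.1],
    [-1, -0.005, 0.08, 0, 0, 0, -0.1],
    [-1, -0.005, 0.08, 0, 0, 0, -0.1],
    [-1, -0.005, 0.08, 0, 0, 0, -0.1],
    [-1, -0.005, 0.08, 0, 0, 0, -0.1],
    [-1, -0.005, 0.08, 0, 0, 0, -0.1],
    [-1, 0, 0, 0, 0, 0, 0]
  ]
}}

```text
time_s: 20.35
ee_pos: [572.6, 33.9, 28.7]
orientation: [180.0, -0.0, 77.0]
contact_force: [0.2, -0.7, -0.2]
width: 0.008
grip_force: 0.2
```

```bash
cat >> h.py <<'E'
B=np.array([537.1,92.3]);bx=np.array([.9977,-.0685]);by=np.array([.0685,.9977])
def railaxis(d,z=34,side=None):
    im=d["color"].astype(int);L=[];Rr=[]
    for r in range(20,225,5):
        row=im[r];k=(row[:,0]-row[:,2]>12)&(row[:,2]<75)&(row[:,0]<170)&(row[:,1]<row[:,0]*.62);k[:240]=0;k[450:]=0
        n,l,st,_=cv2.connectedComponentsWithStats(k.astype(np.uint8)[None,:])
        if n>1:
            i=1+st[1:,4].argmax()
            if st[i,4]>10: L.append((st[i,0],r));Rr.append((st[i,0]+st[i,2],r))
    P=(ray_plane(L,d,z)+ray_plane(Rr,d,z))[:,:2]/2
    b=np.c_[(P-B)@bx,(P-B)@by]
    f=np.polyfit(b[:,1],b[:,0],1);res=b[:,0]-np.polyval(f,b[:,1]);g=abs(res)<2
    f=np.polyfit(b[g,1],b[g,0],1);w=np.linalg.norm(ray_plane(L,d,z)-ray_plane(Rr,d,z),axis=1)
    return dict(slant=f[0],x_at_stud=np.polyval(f,127.4),x_at_tail=np.polyval(f,-96.6),n=int(g.sum()),w=np.median(w),std=res[g].std())
E
python3 - <<'E'
from h import *
print(railaxis(dict(np.load("pics/w5.npz"))))
s,d=wrist("w6");print(s["ee_pos"],s["orientation"],s["contact_force"]);print(railaxis(d))
p=s["ee_pos"][:2]-B;print("tcp brd",p@bx,p@by)
E
```

```text
{'slant': np.float64(0.23696462509541955), 'x_at_stud': np.float64(86.20083432229922), 'x_at_tail': np.float64(33.12075830092523), 'n': 26, 'w': np.float64(13.333940382888798), 'std': np.float64(0.8769769744346858)}
[572.60012374  33.90588836  28.70740945] [ 1.79965781e+02 -1.02975485e-02  7.69559838e+01] [ 0.22484349 -0.70370791 -0.19863673]
{'slant': np.float64(0.1167663789173023), 'x_at_stud': np.float64(84.10274009550211), 'x_at_tail': np.float64(57.9470712180264), 'n': 29, 'w': np.float64(12.890897016633987), 'std': np.float64(0.9793265942927499)}
tcp brd 39.41847010146855 -55.82804670666308
```

Call:
{"op": "drive_tool", "data": {
  "commands": [
    [-1, 0, 0.04, 0, 0, 0, -0.05],
    [-1, 0, 0.04, 0, 0, 0, -0.05],
    [-1, 0, 0.04, 0, 0, 0, -0.05],
    [-1, 0, 0.04, 0, 0, 0, -0.05],
    [-1, 0, 0.04, 0, 0, 0, -0.05],
    [-1, 0, 0.04, 0, 0, 0, -0.05]
  ]
}}

```text
time_s: 21.0
ee_pos: [578.0, 32.6, 28.6]
orientation: [-180.0, 0.0, 78.8]
contact_force: [-0.2, -0.6, 1.4]
width: 0.006
grip_force: 0.6
```

Call:
{"op": "drive_tool", "data": {
  "commands": [
    [-1, 0, 0.04, 0, 0, 0, -0.05],
    [-1, 0, 0.04, 0, 0, 0, -0.05],
    [-1, 0, 0.04, 0, 0, 0, -0.05],
    [-1, 0, 0.04, 0, 0, 0, -0.05]
  ]
}}

```text
time_s: 21.4
ee_pos: [582.0, 31.9, 28.7]
orientation: [180.0, 0.0, 80.0]
contact_force: [-1.4, -1.6, 0.5]
width: 0.006
grip_force: 0.7
```

Call:
{"op": "drive_tool", "data": {
  "commands": [
    [-1, 0.004, 0.04, 0, 0, 0, -0.05],
    [-1, 0.004, 0.04, 0, 0, 0, -0.05],
    [-1, 0.004, 0.04, 0, 0, 0, -0.05],
    [-1, 0.004, 0.04, 0, 0, 0, -0.05]
  ]
}}

```text
time_s: 21.8
ee_pos: [585.7, 31.6, 28.6]
orientation: [-180.0, 0.0, 81.2]
contact_force: [-3.2, -1.4, 2.2]
width: 0.004
grip_force: 2.0
```

Call:
{"op": "drive_tool", "data": {
  "commands": [
    [-1, 0.004, 0.04, 0, 0, 0, -0.05],
    [-1, 0.004, 0.04, 0, 0, 0, -0.05],
    [-1, 0.004, 0.04, 0, 0, 0, -0.05]
  ]
}}

```text
time_s: 22.1
ee_pos: [587.8, 31.2, 28.5]
orientation: [-179.9, 0.0, 82.1]
contact_force: [-4.8, -3.0, 3.5]
width: 0.01
grip_force: 3.3
```

```bash
python3 - <<'E'
from h import *
s,d=wrist("w7");print(s["ee_pos"],s["orientation"],s["contact_force"]);print(railaxis(d))
p=s["ee_pos"][:2]-B;print("tcp brd",p@bx,p@by)
E
```

```text
[587.79511027  31.24389754  28.53375865] [-1.79863081e+02  4.21870341e-02  8.20740996e+01] [-4.75149745 -3.03622901  3.48809937]
{'slant': np.float64(0.047758143814738474), 'x_at_stud': np.float64(83.71011313973429), 'x_at_tail': np.float64(73.01228892523287), 'n': 11, 'w': np.float64(9.187809386612315), 'std': np.float64(1.060786817141895)}
tcp brd 54.76085453527462 -57.4430583680335
```

Call:
{"op": "drive_tool", "data": {
  "commands": [
    [-1, 0.004, 0.04, 0, 0, 0, -0.05],
    [-1, 0.004, 0.04, 0, 0, 0, -0.05]
  ]
}}

```text
time_s: 22.35
ee_pos: [589.9, 30.9, 28.6]
orientation: [-179.9, 0.1, 82.7]
contact_force: [-4.6, -4.8, 4.3]
width: 0.004
grip_force: 2.9
```

Call:
{"op": "drive_tool", "data": {
  "commands": [
    [-1, 0.004, 0.04, 0, 0, 0, -0.05],
    [-1, 0.004, 0.04, 0, 0, 0, -0.05]
  ]
}}

```text
time_s: 22.55
ee_pos: [592.3, 30.8, 28.6]
orientation: [-179.9, 0.1, 83.3]
contact_force: [-3.4, -3.0, 2.9]
width: 0.009
grip_force: 2.3
```

Call:
{"op": "drive_tool", "data": {
  "commands": [
    [-1, 0.004, 0.04, 0, 0, 0, -0.05],
    [-1, 0.004, 0.04, 0, 0, 0, -0.05]
  ]
}}

```text
time_s: 22.75
ee_pos: [595.1, 31.1, 28.7]
orientation: [180.0, 0.0, 83.9]
contact_force: [-3.5, -2.4, 2.5]
width: 0.003
grip_force: 1.4
```

Call:
{"op": "drive_tool", "data": {
  "commands": [
    [-1, 0.004, 0.04, 0, 0, 0, -0.05],
    [-1, 0.004, 0.04, 0, 0, 0, -0.05]
  ]
}}

```text
time_s: 22.95
ee_pos: [597.6, 31.6, 28.8]
orientation: [179.9, -0.0, 84.5]
contact_force: [-0.8, 0.6, 0.7]
width: 0.008
grip_force: 0.4
```

Call:
{"op": "drive_tool", "data": {
  "commands": [
    [-1, 0, 0.04, 0, 0, 0, -0.05],
    [-1, 0, 0.04, 0, 0, 0, -0.05],
    [-1, 0, 0, 0, 0, 0, 0]
  ]
}}

```text
time_s: 23.25
ee_pos: [599.4, 31.4, 28.6]
orientation: [180.0, -0.0, 85.1]
contact_force: [0.4, 0.8, 0.8]
width: 0.005
grip_force: 0.0
```

Call:
{"op": "drive_tool", "data": {
  "commands": [
    [-1, 0, 0.04, 0, 0, 0, -0.05],
    [-1, 0, 0.04, 0, 0, 0, -0.05],
    [-1, 0, 0, 0, 0, 0, 0]
  ]
}}

```text
time_s: 23.55
ee_pos: [601.0, 31.1, 28.6]
orientation: [-180.0, -0.0, 85.7]
contact_force: [0.4, -0.2, -0.3]
width: 0.005
grip_force: 0.1
```

Call:
{"op": "drive_tool", "data": {
  "commands": [
    [-1, 0, 0.04, 0, 0, 0, 0],
    [-1, 0, 0.04, 0, 0, 0, 0],
    [-1, 0, 0, 0, 0, 0, 0]
  ]
}}

```text
time_s: 23.85
ee_pos: [601.4, 31.0, 28.4]
orientation: [-179.8, -0.0, 85.6]
contact_force: [-4.5, 0.2, 3.9]
width: 0.008
grip_force: 3.0
```

Call:
{"op": "drive_tool", "data": {
  "commands": [
    [-1, 0, 0.02, 0, 0, 0, 0],
    [-1, 0, 0, 0, 0, 0, 0],
    [-1, 0, -0.08, 0, 0, 0, 0],
    [-1, 0, -0.4, 0, 0, 0, 0],
    [-1, 0, -0.6, 0, 0, 0, 0],
    [-1, -0.5, -0.5, -1, 0, 0, 0],
    [-1, -0.5, -0.5, -1, 0, 0, 0],
    [-1, -0.5, 0, -1, 0, 0, 0],
    [-1, -0.5, 0, -1, 0, 0, 0],
    [-1, 0, 0, 0, 0, 0, 0]
  ]
}}

```text
time_s: 24.85
ee_pos: [550.2, -16.9, 132.4]
orientation: [179.5, 0.1, 85.6]
contact_force: [0.2, 0.1, -0.2]
width: 0.006
grip_force: 0.0
```

```bash
python3 - <<'E'
from h import *
s,d=wrist("w8");print(s["time_s"],s["ee_pos"],s["orientation"],s["contact_force"])
E
```

```text
24.85 [550.21382098 -16.90191441 132.35111431] [1.79527014e+02 9.80344502e-02 8.55602082e+01] [ 0.2216386   0.10339823 -0.19900841]
```

View pics/w8.png

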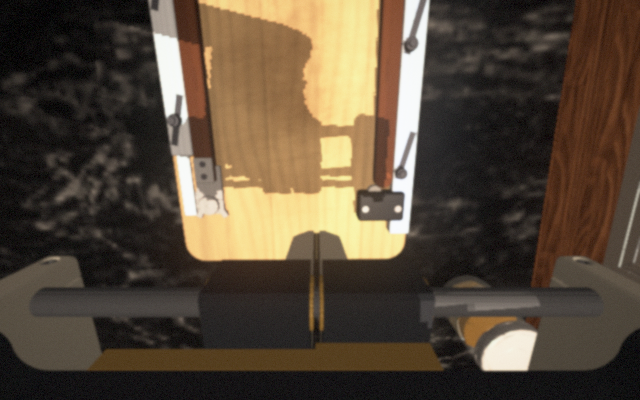

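The rail lies flush along the far fence. Its tail is just ahead of the housing at (380,205), with the white roller showing behind it at (376,188), and the gripper is clear. I'm handing in.

```bash
python3 -c "
from rig import env
print(env.finish_job())"
```

```text
the job is handed in; nothing more can be done
None
```

The guide rail is fitted along the far fence, with its fork bottomed on the stud and the roller sprung out behind the tail. I handed the job in at about 25 s, and no verdict was returned.

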